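# Height check of two castings under a bridge gauge

## Task

Check both castings on the height gauge: slide each one flat along the plate, without lifting it, nose first up to and under the fixed bridge bar, pushing gently and never forcing it. Push the one that clears on under the bar until its nose rests flush against the end stop and leave it there; the one that is too tall will stop against the bar: keep it lightly pressed against the bar for half a second to be sure, then draw it back until its nose stands at least 30 mm clear in front of the bar and leave it on the plate. Do not disturb the jar, dish or wrench beside the gauge.

Things in the scene. Friction and masses are not known exactly. Their poses are not given: they have to be found in the camera images.
- gauge: fixed steel plate, 330 x 290 mm, 10 mm thick, on the desk. Origin on the desk surface, mid-width; x is the sliding direction, away from the robot, towards bridge and stop; y left, z up. Plate from x = -200 to 130 mm, y = -145 to 145 mm, top at z = 10 mm. Smooth and oiled: castings slide on it with friction about 0.2 (1 to 2 N).
- bridge: fixed, rigid bar along y on two end posts; origin and axes as the gauge. Bar 24 mm wide: front face x = 45, rear face x = 69 mm; underside z = 52 mm (42 mm above the plate), top z = 70 mm; free width between posts y = -123 to 123 mm. More than 25 N between a casting and it is forcing.
- stop: fixed, rigid strip along y behind the bridge, 240 mm long, 22 mm high above the plate; origin and axes as the gauge. The face that meets the nose is at x = 105 mm; a casting there still has 70 mm of its tail in front of the bar. More than 25 N between a casting and it is forcing.
- casting_a: one of the two castings: cast-aluminium housing along its x axis: foot 130 (x) x 44 (y) x 26 mm high, flat sides; on it a 30 mm wide flat-topped block, from the nose (+x end) 96 mm back. Block top 40 mm above the underside, on an over-height casting 44 mm. Boss 18 mm across, 36 mm high at x = -48 mm. Origin: centre of underside. Loose, 0.35 to 0.7 kg.
- casting_b: the other: cast-aluminium housing along its x axis: foot 130 (x) x 44 (y) x 26 mm high, flat sides; on it a 30 mm wide flat-topped block, from the nose (+x end) 96 mm back. Block top 40 mm above the underside, on an over-height casting 44 mm. Boss 18 mm across, 36 mm high at x = -48 mm. Origin: centre of underside. Loose, 0.35 to 0.7 kg.
- casting_a_nose (a point): middle of casting_a's flat nose face, 65 mm ahead of its origin along x, 13 mm above the underside. Exactly one of the two castings is over height, either one: they look alike and it must be found by feel.
- casting_b_nose (a point): the same point on casting_b. Both castings start on the plate side by side, about 120 mm apart, noses towards the bar and 30 to 100 mm short of it, turned up to 0.13 rad from the gauge's x axis.
- jar: bystander: white plastic jar of thin rods, 90 mm across, jar 110 mm high, rods to 145 mm; origin at the middle of its underside
- dish: bystander: shallow white plastic dish, 110 mm across, 28 mm high; origin at the middle of its underside
- wrench: bystander: steel wrench lying on the desk; origin on its underside
Things that resemble listed ones, but are neither listed nor needed, are in the scene too. Leave any black or yellow look-alike of the casting_a alone.

How it is judged:
By the outcome, as a careful person would: the job done as asked, in the order asked, and still so for the second after the job is handed in, with the robot touching nothing.
It also fails if it takes over 67 s, if anything falls off the work surface, if the arm or the gripper's body presses on something with over 40 N, if the wrist force passes 120 N, or if a joint passes its speed limit or range.

## Robot

A 6-joint arm with a two-finger parallel gripper is mounted at the origin on the work surface. World frame = base frame: x ahead of the robot, y to its left, z up, the work surface at z = 0. Lengths are in m, angles in rad, forces in N, time in s.
With the tool pointing down it reaches from about 0.375 to 0.9 m from the base axis. Payload 3.1 kg.
Tool frame: the origin (TCP) lies between the finger pads; the fingertips stand 22 mm ahead of it and the grasp point (between the pads) lies 3 mm ahead of it; z points along the fingers, y is the line along which they close (so a half turn about z gives the same grasp; the last joint's range is limited). The gripper opens to 87 mm and grips with 3 to 60 N. Pads are 19 mm wide; open, the fingers measure 117 mm over their backs; the gripper's body (75 mm by 190 mm) begins 51 mm behind the grasp point.
Start: joints at [-1.484, 0.527, 1.433, -0, 1.181, -0.178], TCP at [0.164, -0.603, 0.245] pointing down, gripper open.
Joint ranges: [-3.08, 3.08], [-0.75, 2.2], [0.22, 2.44], [-1.43, 4.57], [0, 2.65], [-2.85, 2.85]. Speed limits (rad/s): [2.79, 2.79, 3.14, 3.14, 3.14, 3.14].

## Interface

Orientations are given as a unit quaternion [x, y, z, w].
In Python, from rig import get_obs, camera, get_calibration, hand_in, cut_out gives the robot as it stands.
- The arm moves only by the shell command python3 -m inch 'ROWS' [OPENING] [FORCE]. ROWS is JSON, one flat list of numbers, 6 for each row, row after row: the shift along the tool's x, y, z scaled (see below), then the turn, a rotation vector about the tool's x, y, z scaled (see below). A call has 1 to 20 rows; each row is the pose to reach, as a shift and turn from the pose commanded when the call began, along the tool's axes at that moment; what a row does not reach only later rows make up. The controller multiplies each number of a shift by 0.08 m and each number of a turn by 90 degrees. A row lasts 1/12 s, in which the tool goes at most 41.7 mm and 7.16 degrees, less where a joint would pass 70% of its speed; a pose out of reach is approached as far as the arm can. A call with a number of a shift or a turn outside -1 to 1 is refused whole. A call with a gripper value outside its range is refused whole. OPENING is the finger opening in mm, from 0 to 87, set as the call begins (- or left out, the last holds). The fingers move at their own pace and stop on an object; FORCE is the grip in N (left out, the last holds). Time passes only in rows, so rows that repeat a pose let the fingers close. It gives the time, the measured TCP pose, the force, the opening and the grip force at its end, in the units of the state.
- get_obs(): the state, without advancing time (a new reading comes with each control period).
- camera(name): name is "scene" or "top" or "wrist"; returns the picture (384x512x3 uint8, red, green, blue); there is no depth.
- get_calibration(name): a dict with "vertical_fov" (degrees; the focal length in pixels is half the picture's height over the tangent of half this angle, whatever the lens; pixels are square), "cx", "cy" (the principal point, pixels), "D" ([k1, k2, p1, p2, k3] as OpenCV has them; the pictures are not rectified), "T" (4x4, takes a point from camera to world coordinates). Camera axes: x right, y down, z forward; pixel columns grow to the right and rows downward; lengths in m; the calibration is good to about 2 mm. A picture is of the moment at which its call begins: read the wrist's pose just before it. get_calibration takes no time and is no camera call; for the wrist camera it gives the pose at the moment of the call.
- hand_in(): hands the job in; it is judged then, once.
Trained networks look in the newest picture that a camera, given by its name, has taken for a name from the list of things; names that differ only in an ending like _2 or _b are one class to them, and where a whole thing is asked for, a point or a joint stands for the part that bears it (a point fixed in the world has none). Each returns a list of dicts, best first, with "conf" (0 to 1); they miss things now and then, are a little off and sometimes report something else, mostly with a low value. They report only what shows in the picture. A call takes as long as a camera call. They do not tell look-alikes from the thing itself.
- cut_out(camera, thing): "region" (384x512 bool, what is visible of it) and "bbox" ([left, top, right, bottom] in pixels, round what is visible of it).
The state is a dict: "time": time; "q": joint angles; "joint_velocities": joint speeds; "joint_torque": joint torques, N m; "position": TCP position; "tool_rot": TCP orientation; "ft_force": force on the tool from outside, world axes, zero at the start; "moment": the same for the moment, N m; "grip_width": finger opening in m; "grip_force": force on a finger pad.
Only numpy, scipy, OpenCV 4.12 (cv2) and the standard library are available. Lean on these libraries where they do the work, as an engineer would, in place of code of your own. Each camera call takes 0.05 s, during which the arm holds its last target. There are 200 camera calls.

## Working session

There is one attempt and no reset: what is moved stays moved. The work goes in short steps, Python scripts to look and compute and a shell command to move; the robot and the scene stay as the last step left them, time stands still between calls to the robot, and variables do not carry over. Pictures are saved under pics/ and viewed, at most 10 in all, crops included, and the job is handed in when it is done.

```bash
mkdir -p pics; ls
python3 - <<'E'
from rig import *
import cv2,numpy as np
o=get_obs();print({k:np.round(v,3).tolist() for k,v in o.items()})
for n in("top","scene"):
    im=camera(n);cv2.imwrite(f"pics/{n}0.png",im[...,::-1])
    c=get_calibration(n);print(n,c)
    for t in("casting_a","gauge","bridge","stop","jar","dish","wrench"):
        print(t,[(round(d["conf"],2),d["bbox"],int(d["region"].sum())) for d in cut_out(n,t)])
E
```

```text
pics
{'time': 0.0, 'q': [-1.483, 0.528, 1.434, -0.0, 1.181, -0.179], 'joint_velocities': [0.001, 0.0, 0.0, -0.001, -0.0, 0.0], 'joint_torque': [-0.001, -44.004, -17.659, 0.063, 0.058, -0.0], 'position': [0.164, -0.602, 0.244], 'tool_rot': [0.991, 0.133, 0.0, -0.001], 'ft_force': [0.722, -0.109, 0.452], 'moment': [-0.013, 0.017, 0.062], 'grip_force': 0.0, 'grip_width': 0.087}
top {'vertical_fov': 54.14260780573515, 'cx': 254.099278067902, 'cy': 190.4375778833907, 'D': array([-0.10801526,  0.        ,  0.        ,  0.        ,  0.        ]), 'T': array([[ 2.16569571e-02, -9.97597610e-01,  6.58026132e-02,
         4.14443854e-01],
       [-9.99765434e-01, -2.15948115e-02,  1.65563103e-03,
        -1.29832679e-02],
       [-2.30658529e-04, -6.58230341e-02, -9.97831286e-01,
         1.18019901e+00],
       [ 0.00000000e+00,  0.00000000e+00,  0.00000000e+00,
         1.00000000e+00]])}
casting_a [(0.85, [280.1, 159.2, 301.7, 206.4], 598), (0.84, [179.2, 121.4, 195.9, 167.0], 686), (0.68, [151.6, 216.1, 198.6, 235.6], 614), (0.63, [308.2, 239.6, 335.0, 281.6], 649), (0.58, [241.0, 148.9, 26
[... 568 characters left out ...]
79809921, -0.49018838,  0.35036124, -0.4543647 ],
       [-0.00676426, -0.58874   , -0.80829417,  1.11689349],
       [ 0.        ,  0.        ,  0.        ,  1.        ]])}
casting_a [(0.98, [265.4, 139.6, 298.3, 165.6], 497), (0.66, [311.0, 184.5, 351.5, 222.2], 679), (0.64, [246.5, 199.5, 272.5, 240.9], 633), (0.58, [208.8, 214.8, 239.9, 257.5], 685)]
gauge [(0.8, [182.5, 181.4, 316.9, 306.3], 8239)]
bridge [(0.68, [214.0, 230.7, 310.0, 285.3], 1232)]
stop [(0.91, [232.2, 258.9, 315.4, 298.9], 645), (0.25, [207.5, 218.4, 239.5, 255.8], 639)]
jar [(0.81, [337.8, 136.4, 372.8, 181.7], 1104)]
dish [(0.87, [148.4, 286.5, 187.8, 326.4], 1246)]
wrench [(0.71, [118.7, 236.4, 137.3, 288.7], 365)]
```

Run:
```python
import cv2
a=cv2.imread("pics/top0.png")[90:300,130:410];cv2.imwrite("pics/t1.png",cv2.resize(a,None,fx=2.85,fy=2.85,interpolation=2))
```

```text
(no output)
```

View pics/t1.png

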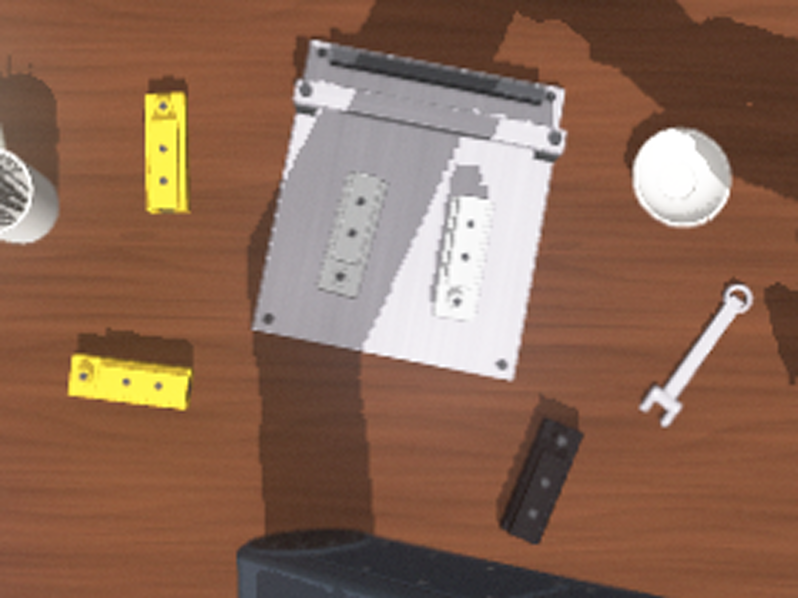

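The picture shows the gauge turned by about -0.2 rad. The two grey castings are at crop (352,235) and (462,255), with the noses (away from the boss) towards the bar. The yellow and black look-alikes are off the plate. Next I'll get rough poses.

```bash
cat > h.py <<'E'
import numpy as np,cv2
from rig import *
from scipy.spatial.transform import Rotation as R
def K(c):
    f=192/np.tan(np.radians(c["vertical_fov"])/2);return np.array([[f,0,c["cx"]],[0,f,c["cy"]],[0,0,1.]])
def p2w(c,px,z):
    u=cv2.undistortPoints(np.array(px,float).reshape(-1,1,2),K(c),c["D"])[:,0]
    d=np.c_[u,np.ones(len(u))]@c["T"][:3,:3].T;o=c["T"][:3,3]
    return (o+d*((z-o[2])/d[:,2])[:,None])[:,:2]
def w2p(c,P):
    T=np.linalg.inv(c["T"]);r,_=cv2.Rodrigues(T[:3,:3])
    return cv2.projectPoints(np.array(P,float).reshape(-1,3),r,T[:3,3],K(c),c["D"])[0][:,0]
def axis(w):  # min-area rect of world points: centre, long-axis angle, size
    (c,s,a)=cv2.minAreaRect(w.astype(np.float32)*1000)
    b=cv2.boxPoints((c,s,a));e=[b[1]-b[0],b[2]-b[1]];e=max(e,key=np.linalg.norm)
    a=np.arctan2(e[1],e[0]);a=(a+np.pi/2)%np.pi-np.pi/2
    return np.array(c)/1000,a,s
def go(x,y,z,yaw):  # units for the move to tool at x,y,z pointing down, tool x at world angle yaw
    o=get_obs();r=R.from_quat(o["tool_rot"])
    d=r.inv().apply(np.array([x,y,z])-o["position"])/0.08
    t=R.from_euler('z',yaw)*R.from_euler('x',np.pi)
    print("shift",d.round(3),"turn",((r.inv()*t).as_rotvec()/(np.pi/2)).round(4),"yawnow",np.arctan2(*r.as_matrix()[[1,0],0]).round(4))
E
python3 - <<'E'
from h import *
c=get_calibration("top")
s=lambda l:np.array(l)/2.85+[130,90]
w=p2w(c,s([(253,328),(513,380),(562,88),(312,40)]),.01);print(w)
print("front edge",np.linalg.norm(w[1]-w[0]),np.arctan2(*(w[0]-w[1])[::-1])-np.pi/2, "side",np.linalg.norm(w[2]-w[1]),np.arctan2(*(w[2]-w[1])[::-1]))
for t in [[(360,201),(340,276)],[(470,223),(457,300)]]:
    q=p2w(c,s(t),.048);print(q,np.arctan2(*(q[0]-q[1])[::-1]))
print(get_calibration("wrist")["T"].round(3),get_calibration("wrist")["vertical_fov"])
go(.43,.0,.25,-.15)
E
```

```text
[[ 0.44347225  0.0980682 ]
 [ 0.39275178 -0.18728642]
 [ 0.71868599 -0.23903735]
 [ 0.76668977  0.04157144]]
front edge 0.28982723183928144 -0.17590824513039127 side 0.3300170748250138 -0.15746279188564002
[[ 0.58031338 -0.01586533]
 [ 0.49968144  0.00363844]] -0.23732787965968005
[[ 0.55932212 -0.13356996]
 [ 0.47687171 -0.12090705]] -0.15239138413489534
[[ 0.263 -0.923 -0.281  0.242]
 [-0.965 -0.252 -0.077 -0.582]
 [ 0.     0.292 -0.957  0.385]
 [ 0.     0.     0.     1.   ]] 58.44920104411611
shift [ 5.186 -6.401 -0.068] turn [ 0.     -0.      0.2647] yawnow 0.2657
```

```bash
python3 -m inch '[0.25,-0.25,0,0,0,0.07, 0.5,-0.5,0,0,0,0.14, 0.75,-0.75,0,0,0,0.21, 1,-1,0,0,0,0.274, 1,-1,0,0,0,0.274]'
python3 -m inch '[0.23,-0.43,0,0,0,0, 0.464,-0.866,0,0,0,0, 0.464,-0.866,0,0,0,0]'; go(){ python3 -c "from rig import *;o=get_obs();print(o['time'],o['position'],o['tool_rot'])"; }; go
```

```text
time: 1.22
position: [0.2223, -0.4992, 0.2443]
tool_rot: [0.997, -0.082, -0.0, -0.003]
ft_force: [-0.5, 0.0, -0.4]
grip_width: 0.0872
grip_force: 0.0
time: 1.47
position: [0.2707, -0.4366, 0.2443]
tool_rot: [0.997, -0.08, -0.0, -0.003]
ft_force: [-0.1, -0.7, -0.4]
grip_width: 0.087
grip_force: 0.0
1.4667 [ 0.27068346 -0.43657621  0.24426169] [ 9.96803492e-01 -7.98302653e-02 -3.90438498e-06 -3.15071698e-03]
```

```bash
python3 -m inch '[0.23,-0.43,0,0,0,0, 0.46,-0.855,0,0,0,0, 0.46,-0.855,0,0,0,0]' >/dev/null
python3 -m inch '[0.23,-0.43,0,0,0,0, 0.46,-0.855,0,0,0,0]' >/dev/null
python3 -m inch '[0.23,-0.43,0,0,0,0, 0.46,-0.855,0,0,0,0]' >/dev/null
python3 -m inch '[0.23,-0.43,0,0,0,0, 0.46,-0.855,0,0,0,0]' >/dev/null
python3 -m inch '[0.23,-0.43,0,0,0,0, 0.46,-0.855,0,0,0,0]' >/dev/null
python3 -m inch '[0.23,-0.43,0,0,0,0, 0.46,-0.855,0,0,0,0, 0.46,-0.855,0,0,0,0, 0.46,-0.855,0,0,0,0, 0.46,-0.855,0,0,0,0]'
python3 - <<'E'
from h import *
c=get_calibration("wrist");im=camera("wrist");cv2.imwrite("pics/w1.png",im[...,::-1])
np.save("w1.npy",c,allow_pickle=True)
for d in cut_out("wrist","casting_a"):
    yx=np.argwhere(d["region"]);w=p2w(c,yx[:,::-1],.036)
    a=axis(w);print(round(d["conf"],2),d["bbox"],w.mean(0).round(4),a)
v=cv2.resize(im[...,::-1],None,fx=1.5625,fy=1.5625,interpolation=2);cv2.imwrite("pics/w1b.png",v)
E
```

```text
time: 2.8
position: [0.5533, -0.0745, 0.2443]
tool_rot: [0.997, -0.082, -0.0, 0.0]
ft_force: [-0.3, 0.0, -0.2]
grip_width: 0.0869
grip_force: 0.0
0.66 [285.9, 122.3, 329.4, 238.0] [ 0.5316 -0.1258] (array([ 0.52770911, -0.12513496]), np.float32(-0.15265405), (45.97005844116211, 130.99810791015625))
0.62 [170.2, 112.8, 215.0, 239.8] [ 0.554 -0.009] (array([ 0.55044653, -0.00825992]), np.float32(-0.23713458), (45.85576629638672, 131.20379638671875))
0.51 [373.9, 332.4, 383.5, 341.8] [ 0.3198 -0.1878] (array([ 0.32076624, -0.18808716]), np.float32(-0.06874287), (8.39331340789795, 13.19002914428711))
```

View pics/w1b.png

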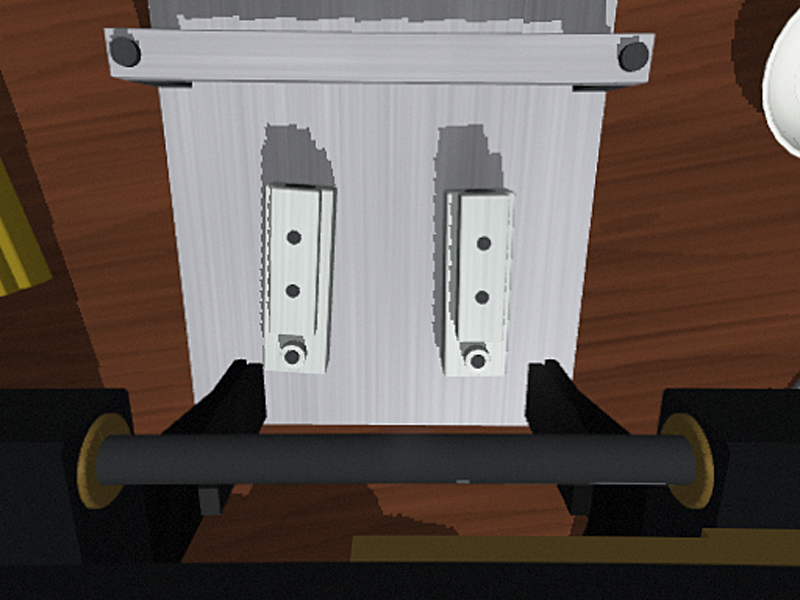

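The wrist view shows the bar at the top, with its front top edge at v≈82. The left casting runs from its boss at (291,356) to a hole at (294,237), and the right one from its boss at (477,361) to a hole at (484,243). Next I'll measure both castings and the plate edges.

Run:
```python
from h import *
c=np.load("w1.npy",allow_pickle=True).item()
s=lambda l:(np.array(l)+.5)/1.5625-.5
ang=lambda d:np.arctan2(d[1],d[0]).round(4)
L=p2w(c,s([(164,95),(192,380)]),.01);Rr=p2w(c,s([(603,95),(577,350)]),.01);F=p2w(c,s([(265,424),(526,426)]),.01)
B=p2w(c,s([(190,81),(580,84)]),.07)
print("L",L,ang(L[0]-L[1]),"R",Rr,ang(Rr[0]-Rr[1]));print("F",F,ang(F[0]-F[1])-1.5708,"B",B,ang(B[0]-B[1])-1.5708)
th=-.165;n=np.array([-np.sin(th),np.cos(th)]);x=np.array([np.cos(th),np.sin(th)])
print("gauge mid y:",((L@n).mean()+(Rr@n).mean())/2,"width",(L@n).mean()-(Rr@n).mean(),"x0 from F",(F@x).mean()+.2,"from B",(B@x).mean()-.045)
for name,bs,hs in(("L",(292,356),[(293.5,237),(292.5,291)]),("R",(477.5,361),[(484,243),(482,297)])):
    b=p2w(c,s([bs]),.046)[0];h=p2w(c,s(hs),.052);print(name,"boss",b,"holes",h,"yaw",ang(h[0]-b), "dist",np.linalg.norm(h-b,axis=1))
```

```text
L [[0.68158884 0.05617282]
 [0.48255142 0.0936964 ]] -0.1863 R [[ 0.63558574 -0.22484768]
 [ 0.4595054  -0.19725668]] -0.1554
F [[ 0.43667539  0.04780492]
 [ 0.40170762 -0.15368124]] -0.17179999999999995 B [[ 0.67838338  0.01736486]
 [ 0.64277792 -0.19084167]] -0.1694
gauge mid y: 0.025636569473543147 width 0.2877733589121716 x0 from F 0.6221934096714324 from B 0.6208558622371317
L boss [0.50311736 0.00484305] holes [[ 0.58375537 -0.01517061]
 [ 0.54955103 -0.00691042]] yaw -0.2433 dist [0.0830845  0.04789812]
R boss [ 0.4789224  -0.11937131] holes [[ 0.5606715  -0.13226763]
 [ 0.52571704 -0.12697071]] yaw -0.1565 dist [0.08276007 0.04740769]
```

Run:
```python
from h import *
go(.503,.0046,.10,-.240);go(.503,.0046,.036,-.240)
```

```text
shift [-0.778 -0.883  1.806] turn [0.0003 0.0004 0.0471] yawnow -0.166
shift [-0.777 -0.883  2.606] turn [0.0003 0.0004 0.0471] yawnow -0.166
```

```bash
python3 -m inch '[-0.25,-0.3,0.3,0,0,0.016, -0.5,-0.6,0.6,0,0,0.032, -0.777,-0.883,1,0,0,0.047, -0.777,-0.883,1,0,0,0.047]' 87 >/dev/null
python3 -m inch '[0,0,0.4,0,0,0, 0,0,0.8,0,0,0, 0,0,0.8,0,0,0, 0,0,0.8,0,0,0]'
python3 - <<'E'
from h import *
go(.503,.0046,.036,-.240)
c=get_calibration("wrist");im=camera("wrist")
cv2.imwrite("pics/w2.png",cv2.resize(im[...,::-1],None,fx=1.5625,fy=1.5625,interpolation=2))
E
```

```text
time: 3.57
position: [0.5026, 0.005, 0.0997]
tool_rot: [0.993, -0.12, -0.002, -0.0]
ft_force: [-0.2, -0.0, 0.7]
grip_width: 0.0868
grip_force: 0.0
shift [0.01  0.003 0.797] turn [ 0.0002  0.0026 -0.0001] yawnow -0.2401
```

View pics/w2.png

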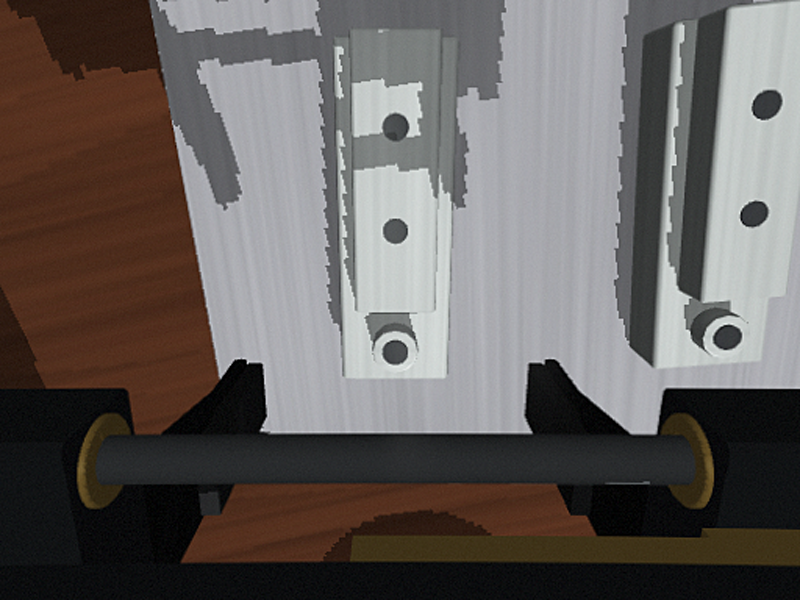

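The casting is centred between the fingers (u≈395) and lined up with them. I'll descend and grip lightly.

```bash
python3 -m inch '[0,0,0.3,0,0,0, 0,0,0.55,0,0,0, 0,0,0.72,0,0,0, 0,0,0.8,0,0,0, 0,0,0.8,0,0,0, 0,0,0.8,0,0,0]'
python3 -m inch '[0,0,0,0,0,0, 0,0,0,0,0,0, 0,0,0,0,0,0, 0,0,0,0,0,0, 0,0,0,0,0,0, 0,0,0,0,0,0, 0,0,0,0,0,0, 0,0,0,0,0,0]' 40 8
python3 - <<'E'
from h import *
th=-.17;o=get_obs();p=o["position"][:2]
x=np.array([np.cos(th),np.sin(th)]);n=np.array([-x[1],x[0]])
O=.6215*np.array([np.cos(-.165),np.sin(-.165)])+.0256*np.array([-np.sin(-.165),np.cos(-.165)])
print("O",O,"tcp in gauge",(p-O)@x,(p-O)@n,o["tool_rot"])
E
```

```text
time: 4.12
position: [0.5048, 0.0055, 0.0379]
tool_rot: [0.993, -0.119, 0.001, 0.0]
ft_force: [0.2, 0.5, -0.2]
grip_width: 0.0867
grip_force: 0.0
time: 4.78
position: [0.5036, 0.006, 0.0365]
tool_rot: [0.993, -0.119, -0.0, 0.0]
ft_force: [-0.5, 0.1, 1.2]
grip_width: 0.044
grip_force: 8.0
O [ 0.61726387 -0.07683051] tcp in gauge -0.12607162089956445 0.06237633086822254 [ 9.92904103e-01 -1.18917726e-01 -1.30030623e-04  1.85806995e-05]
```

```bash
python3 -m inch '[0.06,-0.004,0,0,0,-0.008, 0.12,-0.008,0,0,0,-0.016, 0.18,-0.012,0,0,0,-0.024, 0.24,-0.017,0,0,0,-0.032, 0.3,-0.02,0,0,0,-0.04, 0.35,-0.024,0,0,0,-0.044, 0.375,-0.026,0,0,0,-0.044, 0.375,-0.026,0,0,0,-0.044, 0.375,-0.026,0,0,0,-0.044]'
python3 - <<'E'
from h import *
c=get_calibration("wrist");im=camera("wrist")
o=get_obs();print(o["position"],R.from_quat(o["tool_rot"]).as_matrix()[:2,0],o["ft_force"])
cv2.imwrite("pics/w3.png",cv2.resize(im[...,::-1],None,fx=1.5625,fy=1.5625,interpolation=2))
np.save("w3.npy",c,allow_pickle=True)
E
```

```text
time: 5.53
position: [0.534, 0.0008, 0.0365]
tool_rot: [0.996, -0.085, 0.001, 0.0]
ft_force: [0.7, -0.9, -0.9]
grip_width: 0.0437
grip_force: 8.0
[0.53375976 0.00082901 0.03652075] [ 0.98569228 -0.1685517 ] [-0.17150389  0.4643347  -0.74921614]
```

View pics/w3.png

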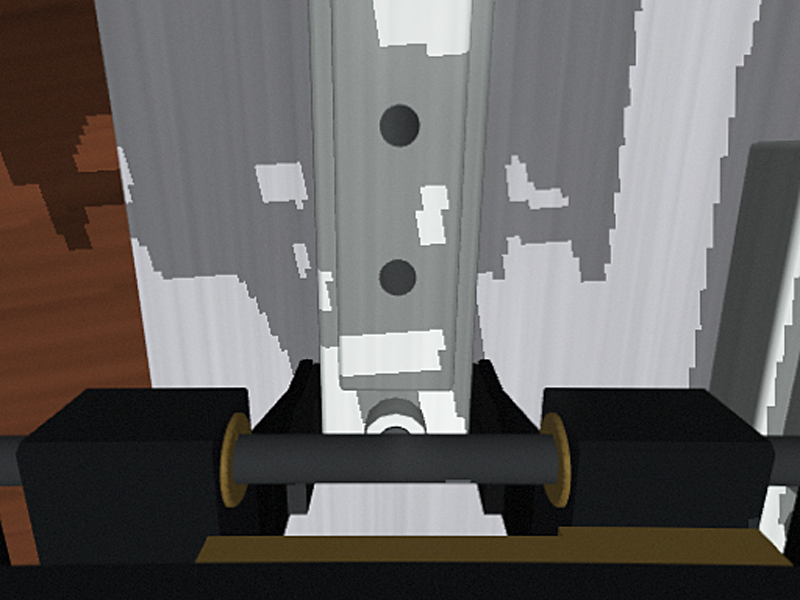

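The grasp is good and the casting lies along the plate. I'll advance to just short of the bar, then creep.

```bash
python3 -m inch '[0.05,0,0,0,0,0, 0.1,0,0,0,0,0, 0.15,0,0,0,0,0, 0.2,0,0,0,0,0, 0.25,0,0,0,0,0, 0.25,0,0,0,0,0]'
for i in 1; do python3 -m inch '[0.015,0,0,0,0,0, 0.03,0,0,0,0,0, 0.045,0,0,0,0,0]'; done
python3 -m inch '[0.015,0,0,0,0,0, 0.03,0,0,0,0,0, 0.045,0,0,0,0,0]'
```

```text
time: 6.08
position: [0.5547, -0.0028, 0.0366]
tool_rot: [0.996, -0.085, 0.001, 0.0]
ft_force: [-0.0, 0.3, -2.4]
grip_width: 0.0442
grip_force: 8.0
time: 6.33
position: [0.5563, -0.003, 0.0365]
tool_rot: [0.996, -0.085, -0.0, -0.0]
ft_force: [-0.9, -0.7, 0.5]
grip_width: 0.044
grip_force: 8.0
time: 6.58
position: [0.5601, -0.0036, 0.0365]
tool_rot: [0.996, -0.085, -0.0, -0.0]
ft_force: [-0.3, 0.3, -0.8]
grip_width: 0.0439
grip_force: 8.0
```

```bash
python3 -m inch '[0.015,0,0,0,0,0, 0.03,0,0,0,0,0]'|sed -n '1,4p'
python3 -m inch '[0.015,0,0,0,0,0, 0.03,0,0,0,0,0]'|sed -n '1,4p'
python3 -m inch '[0.015,0,0,0,0,0, 0.03,0,0,0,0,0]'|sed -n '1,4p'
```

```text
time: 6.75
position: [0.5625, -0.004, 0.0365]
tool_rot: [0.996, -0.085, -0.0, -0.0]
ft_force: [-0.5, -0.4, -1.6]
time: 6.92
position: [0.565, -0.0045, 0.0365]
tool_rot: [0.996, -0.085, -0.0, -0.0]
ft_force: [-0.5, 0.2, -0.8]
time: 7.08
position: [0.5673, -0.0049, 0.0365]
tool_rot: [0.996, -0.085, -0.0, -0.0]
ft_force: [0.3, -0.6, -0.2]
```

```bash
python3 -m inch '[0.015,0,0,0,0,0, 0.03,0,0,0,0,0, 0.045,0,0,0,0,0]'|sed -n '1,4p'
python3 -m inch '[0.015,0,0,0,0,0, 0.03,0,0,0,0,0, 0.045,0,0,0,0,0]'|sed -n '1,4p'
```

```text
time: 7.33
position: [0.5709, -0.0055, 0.0365]
tool_rot: [0.996, -0.085, 0.0, 0.0]
ft_force: [-0.5, 0.5, -2.0]
time: 7.58
position: [0.5744, -0.0061, 0.0365]
tool_rot: [0.996, -0.085, -0.0, -0.0]
ft_force: [-1.0, 0.2, -1.5]
```

```bash
python3 -m inch '[0.025,0,0,0,0,0, 0.05,0,0,0,0,0, 0.075,0,0,0,0,0, 0.1,0,0,0,0,0]'|sed -n '1,4p'
python3 -m inch '[0.03,0,0,0,0,0, 0.06,0,0,0,0,0, 0.09,0,0,0,0,0, 0.12,0,0,0,0,0, 0.15,0,0,0,0,0, 0.15,0,0,0,0,0]'|sed -n '1,4p'
python3 - <<'E'
from h import *
im=camera("scene")[170:320,170:370]
cv2.imwrite("pics/s4.png",cv2.resize(im[...,::-1],None,fx=4,fy=4,interpolation=2))
E
```

```text
time: 7.92
position: [0.5825, -0.0075, 0.0365]
tool_rot: [0.996, -0.085, 0.0, -0.0]
ft_force: [-1.0, 0.8, -1.7]
time: 8.42
position: [0.595, -0.0097, 0.0366]
tool_rot: [0.996, -0.085, 0.001, 0.0]
ft_force: [1.2, -0.3, -2.3]
```

View pics/s4.png

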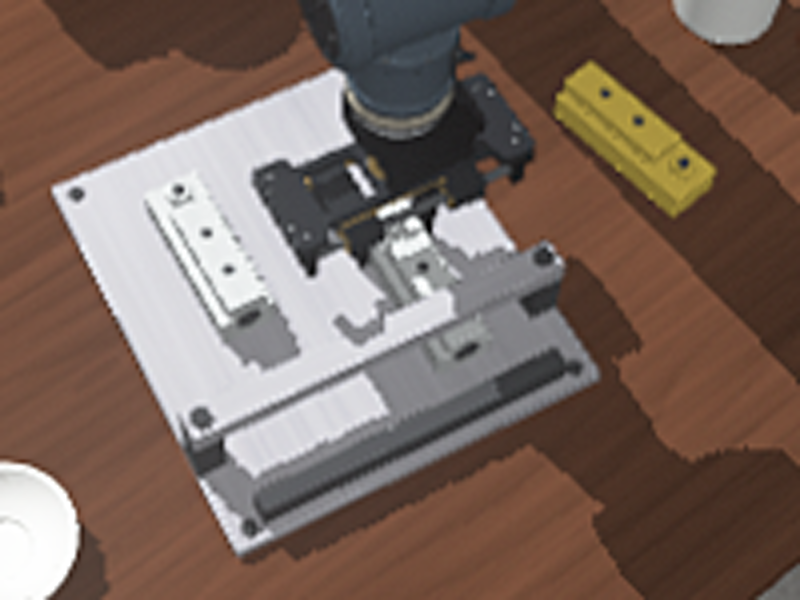

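The nose, at crop (460,350), is already past the bar, so this casting clears it. I'll continue to the stop and creep at the end.

```bash
python3 -m inch '[0.04,0,0,0,0,0, 0.08,0,0,0,0,0, 0.12,0,0,0,0,0, 0.16,0,0,0,0,0, 0.2,0,0,0,0,0, 0.2,0,0,0,0,0]'|sed -n '1,4p'
python3 -m inch '[0.015,0,0,0,0,0, 0.03,0,0,0,0,0, 0.03,0,0,0,0,0]'|sed -n '1,4p'
python3 -m inch '[0.015,0,0,0,0,0, 0.03,0,0,0,0,0, 0.03,0,0,0,0,0]'|sed -n '1,4p'
```

```text
time: 8.97
position: [0.6111, -0.0125, 0.0366]
tool_rot: [0.996, -0.085, 0.001, 0.0]
ft_force: [1.4, 0.3, -2.5]
time: 9.22
position: [0.6124, -0.0126, 0.0366]
tool_rot: [0.996, -0.085, 0.0, 0.0]
ft_force: [-0.0, -0.7, -1.8]
time: 9.47
position: [0.6148, -0.013, 0.0366]
tool_rot: [0.996, -0.085, 0.0, 0.0]
ft_force: [1.0, -0.2, -2.3]
```

```bash
for k in 1 2; do python3 -m inch '[0.015,0,0,0,0,0, 0.03,0,0,0,0,0, 0.03,0,0,0,0,0]'|sed -n '2p;4p'; done
```

```text
position: [0.6173, -0.0135, 0.0366]
ft_force: [0.4, -0.4, -2.4]
position: [0.6197, -0.0139, 0.0366]
ft_force: [0.6, 0.3, -1.4]
```

```bash
python3 -m inch '[0.01,0,0,0,0,0, 0.015,0,0,0,0,0]'|sed -n '2p;4p'
python3 -m inch '[0.01,0,0,0,0,0, 0.015,0,0,0,0,0]'|sed -n '2p;4p'
```

```text
position: [0.6205, -0.014, 0.0365]
ft_force: [-0.6, -0.2, -0.9]
position: [0.621, -0.0141, 0.0365]
ft_force: [-1.6, -0.1, 1.6]
```

```bash
python3 -m inch '[0.01,0,0,0,0,0, 0.015,0,0,0,0,0]'|sed -n '2p;4p'
python3 -m inch '[0.01,0,0,0,0,0, 0.015,0,0,0,0,0]'|sed -n '2p;4p'
```

```text
position: [0.6211, -0.0141, 0.0365]
ft_force: [-6.2, -0.5, 3.1]
position: [0.6215, -0.0142, 0.0364]
ft_force: [-6.5, 0.5, 2.7]
```

```bash
python3 -m inch '[0.01,0,0,0,0,0, 0.02,0,0,0,0,0, 0.02,0,0,0,0,0, 0.02,0,0,0,0,0, 0.02,0,0,0,0,0]'|sed -n '1,4p'
```

```text
time: 11.05
position: [0.6227, -0.0145, 0.0361]
tool_rot: [0.996, -0.085, -0.003, -0.0]
ft_force: [-5.9, -0.8, 2.9]
```

Pushing on keeps the force steady at about 6 N, so the casting is seated against the stop and slipping in the grip. I'll release and rise.

```bash
python3 -m inch '[0,0,0,0,0,0, 0,0,0,0,0,0, 0,0,0,0,0,0, 0,0,0,0,0,0, 0,0,0,0,0,0, 0,0,0,0,0,0]' 80|sed -n '4,6p'
python3 -m inch '[0,0,-0.2,0,0,0, 0,0,-0.6,0,0,0, 0,0,-1,0,0,0, 0,0,-1,0,0,0]'|sed -n '2,4p'
python3 -m inch '[-0.4,0,-0.4,0,0,0, -0.8,0,-0.8,0,0,0, -1,0,-1,0,0,0, -1,0,-1,0,0,0, -1,0,-1,0,0,0]' 87|sed -n '1,3p'
python3 - <<'E'
from h import *
c=get_calibration("wrist");im=camera("wrist")
cv2.imwrite("pics/w5.png",cv2.resize(im[...,::-1],None,fx=1.5625,fy=1.5625,interpolation=2))
np.save("w5.npy",c,allow_pickle=True)
E
```

```text
ft_force: [-0.5, 0.5, 0.8]
grip_width: 0.0753
grip_force: 0.0
position: [0.63, -0.0156, 0.1227]
tool_rot: [0.996, -0.084, 0.006, 0.001]
ft_force: [0.7, 0.6, 0.8]
time: 12.3
position: [0.547, -0.0013, 0.1978]
tool_rot: [0.996, -0.084, 0.002, 0.0]
```

View pics/w5.png

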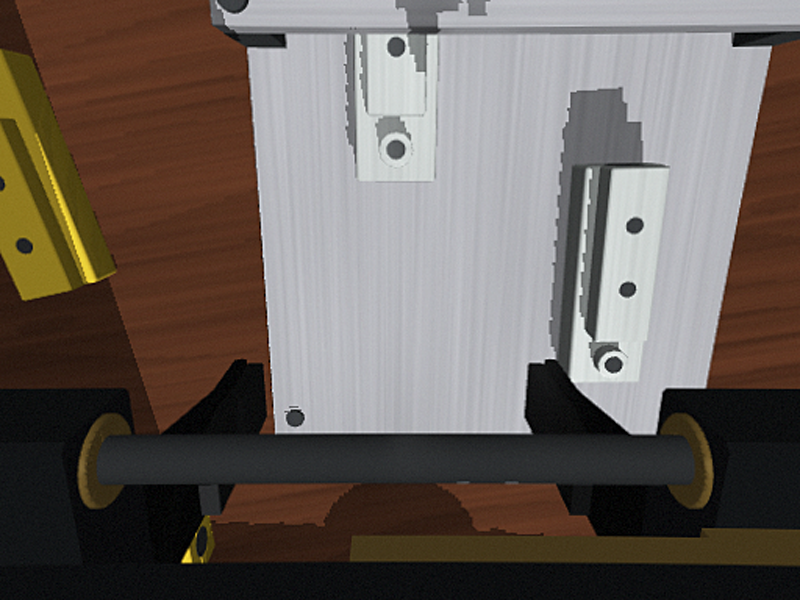

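The left casting's tail is at v≈181 and its boss at (396,149), seemingly square to the bar. The right casting's boss is at (613,363), with a hole at (635,226). Next I'll check the left casting's final pose and get the right one's.

Run:
```python
from h import *
c=np.load("w5.npy",allow_pickle=True).item()
s=lambda l:(np.array(l)+.5)/1.5625-.5
ang=lambda d:np.arctan2(d[1],d[0]).round(4)
L=p2w(c,s([(250,60),(274,420)]),.01);Rr=p2w(c,s([(769,60),(708,385)]),.01)
B=p2w(c,s([(270,27),(760,27)]),.07)
print("L",ang(L[0]-L[1]),"R",ang(Rr[0]-Rr[1]),"B",ang(B[0]-B[1])-1.5708)
b=p2w(c,s([(396,149.5)]),.046)[0];h=p2w(c,s([(396.5,46)]),.05)[0];print("seated: yaw",ang(h-b),"boss",b)
th=-.17;x=np.array([np.cos(th),np.sin(th)]);O=np.array([.6173,-.0768]);print("boss gauge x (want -.008)",(b-O)@x, "bar",(B-O)@x)
b=p2w(c,s([(613.5,364)]),.046)[0];h=p2w(c,s([(635,226)]),.052)[0];print("right",b,"yaw",ang(h-b),"gauge x",(b-O)@x)
go(b[0],b[1],.1,-.156);go(b[0],b[1],.0365,-.156)
```

```text
L -0.1753 R -0.165 B -0.17399999999999993
seated: yaw -0.1727 boss [ 0.62034689 -0.01409821]
boss gauge x (want -.008) -0.007605063514612306 bar [0.04531298 0.04443776]
right [ 0.47908139 -0.11976235] yaw -0.1609 gauge x -0.1289576850368247
shift [-0.597  1.601  1.21 ] turn [ 0.0001 -0.0015 -0.0085] yawnow -0.1693
shift [-0.599  1.601  2.004] turn [ 0.0001 -0.0015 -0.0085] yawnow -0.1693
```

```bash
python3 -m inch '[-0.15,0.4,0.15,0,0,0, -0.3,0.8,0.3,0,0,0, -0.3,0.8,0.3,0,0,-0.007]' 87 >/dev/null
python3 -m inch '[-0.15,0.4,0.45,0,0,0, -0.3,0.8,0.9,0,0,0, -0.3,0.8,0.9,0,0,0, -0.3,0.8,0.9,0,0,0]'|sed -n '1,3p'
python3 - <<'E'
from h import *
go(.4791,-.1196,.0365,-.157)
c=get_calibration("wrist");im=camera("wrist")
cv2.imwrite("pics/w6.png",cv2.resize(im[...,::-1],None,fx=1.5625,fy=1.5625,interpolation=2))
E
```

```text
time: 12.93
position: [0.4765, -0.121, 0.0968]
tool_rot: [0.997, -0.081, -0.003, -0.001]
shift [ 0.035 -0.021  0.754] turn [-0.0013  0.0045 -0.0032] yawnow -0.1621
```

View pics/w6.png

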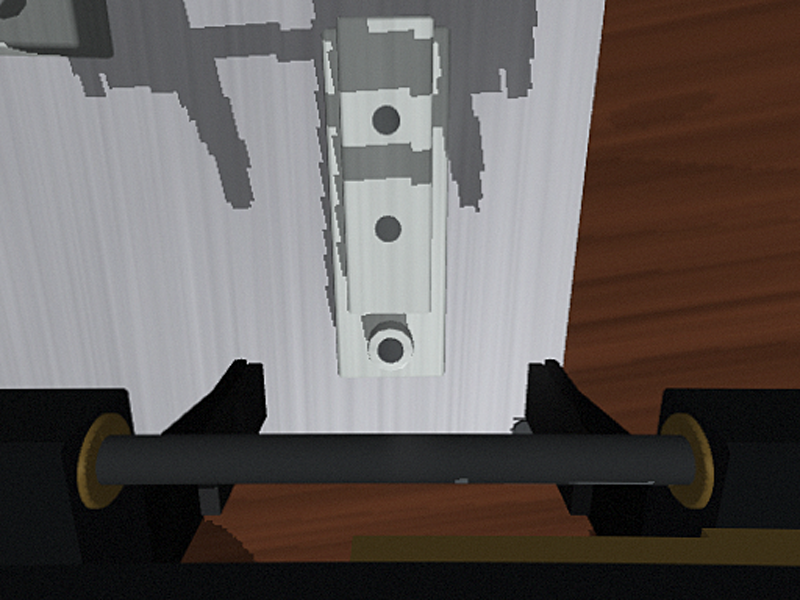

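The casting sits about 2 mm left of centre (boss at (390,350), finger middle at u≈396). I'll correct, descend and grip.

```bash
python3 -m inch '[0.03,-0.022,0.3,0,0,-0.005, 0.03,-0.022,0.55,0,0,-0.005, 0.03,-0.022,0.7,0,0,-0.005, 0.03,-0.022,0.76,0,0,-0.005, 0.03,-0.022,0.76,0,0,-0.005, 0.03,-0.022,0.76,0,0,-0.005]'|sed -n '1,4p'
python3 -m inch '[0,0,0,0,0,0, 0,0,0,0,0,0, 0,0,0,0,0,0, 0,0,0,0,0,0, 0,0,0,0,0,0, 0,0,0,0,0,0, 0,0,0,0,0,0, 0,0,0,0,0,0]' 40 8
python3 - <<'E'
from h import *
o=get_obs();th=-.172;x=np.array([np.cos(th),np.sin(th)])
print("nose x",(o["position"][:2]-[.6173,-.0768])@x+.113);go(*o["position"],-.172)
E
```

```text
time: 13.48
position: [0.4823, -0.1182, 0.0402]
tool_rot: [0.997, -0.075, 0.001, 0.0]
ft_force: [0.7, -0.3, 0.5]
time: 14.15
position: [0.4811, -0.1186, 0.0398]
tool_rot: [0.997, -0.075, -0.0, 0.0]
ft_force: [0.2, -0.8, 1.2]
grip_width: 0.044
grip_force: 8.0
nose x -0.014061823442322693
shift [0. 0. 0.] turn [0.0001 0.     0.0137] yawnow -0.1504
```

```bash
python3 -m inch '[0.06,0.001,0,0,0,0.003, 0.12,0.003,0,0,0,0.007, 0.18,0.004,0,0,0,0.011, 0.24,0.005,0,0,0,0.0137, 0.3,0.0066,0,0,0,0.0137, 0.36,0.008,0,0,0,0.0137, 0.42,0.009,0,0,0,0.0137, 0.48,0.0105,0,0,0,0.0137, 0.54,0.012,0,0,0,0.0137, 0.6,0.013,0,0,0,0.0137, 0.6,0.013,0,0,0,0.0137]'|sed -n '1,4p'
python3 -m inch '[0.015,0,0,0,0,0, 0.03,0,0,0,0,0, 0.045,0,0,0,0,0, 0.045,0,0,0,0,0]'|sed -n '1,4p'
python3 -m inch '[0.015,0,0,0,0,0, 0.03,0,0,0,0,0, 0.045,0,0,0,0,0, 0.045,0,0,0,0,0]'|sed -n '1,4p'
```

```text
time: 15.07
position: [0.5306, -0.1274, 0.0398]
tool_rot: [0.996, -0.086, 0.002, 0.001]
ft_force: [1.4, 0.1, -1.2]
time: 15.4
position: [0.5319, -0.1273, 0.0397]
tool_rot: [0.996, -0.086, -0.0, -0.0]
ft_force: [-1.3, 0.5, 0.6]
time: 15.73
position: [0.5359, -0.128, 0.0397]
tool_rot: [0.996, -0.086, 0.0, 0.0]
ft_force: [-0.9, 0.6, 0.2]
```

```bash
python3 -m inch '[0.01,0,0,0,0,0, 0.02,0,0,0,0,0]'|sed -n '1,4p'
python3 -m inch '[0.01,0,0,0,0,0, 0.02,0,0,0,0,0]'|sed -n '2p;4p'
```

```text
time: 15.9
position: [0.537, -0.1281, 0.0397]
tool_rot: [0.996, -0.086, -0.0, -0.0]
ft_force: [-1.2, 1.7, 2.0]
position: [0.5387, -0.1284, 0.0398]
ft_force: [-2.0, 0.3, 1.6]
```

```bash
python3 -m inch '[0.01,0,0,0,0,0, 0.02,0,0,0,0,0]'|sed -n '2p;4p'
python3 -m inch '[0.01,0,0,0,0,0, 0.015,0,0,0,0,0]'|sed -n '2p;4p'
```

```text
position: [0.5403, -0.1287, 0.0397]
ft_force: [-1.2, 0.9, 2.2]
position: [0.5416, -0.129, 0.0397]
ft_force: [-2.0, 0.6, 2.7]
```

```bash
python3 -m inch '[0.01,0,0,0,0,0, 0.015,0,0,0,0,0]'|sed -n '2p;4p'
python3 -m inch '[0.01,0,0,0,0,0, 0.015,0,0,0,0,0]'|sed -n '2p;4p'
```

```text
position: [0.5418, -0.129, 0.0397]
ft_force: [-4.5, -0.3, 3.1]
position: [0.5421, -0.129, 0.0396]
ft_force: [-5.3, -1.3, 4.9]
```

It has stopped against the bar at about 5 N. I'll hold that light press for about 0.8 s, then check.

```bash
python3 -m inch '[0.004,0,0,0,0,0, 0.008,0,0,0,0,0, 0.008,0,0,0,0,0, 0.008,0,0,0,0,0, 0.008,0,0,0,0,0]'|sed -n '1,4p'
python3 -m inch '[0,0,0,0,0,0, 0,0,0,0,0,0, 0,0,0,0,0,0, 0,0,0,0,0,0, 0,0,0,0,0,0]'|sed -n '1,4p'
```

```text
time: 17.15
position: [0.5424, -0.1291, 0.0395]
tool_rot: [0.996, -0.086, -0.002, -0.0]
ft_force: [-5.9, -0.7, 3.8]
time: 17.57
position: [0.5425, -0.1291, 0.0395]
tool_rot: [0.996, -0.086, -0.002, -0.0]
ft_force: [-5.2, -1.0, 4.0]
```

```bash
python3 -m inch '[-0.03,0,0,0,0,0, -0.08,0,0,0,0,0, -0.14,0,0,0,0,0, -0.2,0,0,0,0,0, -0.26,0,0,0,0,0, -0.32,0,0,0,0,0, -0.38,0,0,0,0,0, -0.44,0,0,0,0,0, -0.5,0,0,0,0,0, -0.56,0,0,0,0,0, -0.6,0,0,0,0,0, -0.6,0,0,0,0,0, -0.6,0,0,0,0,0]'|sed -n '1,4p'
python3 -m inch '[0,0,0,0,0,0, 0,0,0,0,0,0, 0,0,0,0,0,0, 0,0,0,0,0,0, 0,0,0,0,0,0, 0,0,0,0,0,0]' 80|sed -n '5,6p'
python3 -m inch '[0,0,-0.2,0,0,0, 0,0,-0.6,0,0,0, 0,0,-1,0,0,0, 0,0,-1,0,0,0]' >/dev/null
python3 -m inch '[0,0,-0.5,0,0,0, 0,0,-1,0,0,0, 0,0,-1,0,0,0, 0,0,-1,0,0,0, 0,0,-1,0,0,0]'|sed -n '1,4p'
python3 - <<'E'
from h import *
c=get_calibration("wrist");im=camera("wrist");print(len(im))
cv2.imwrite("pics/w7.png",cv2.resize(im[...,::-1],None,fx=1.5625,fy=1.5625,interpolation=2))
np.save("w7.npy",c,allow_pickle=True)
im=camera("top")
for t in("casting_a","jar","dish","wrench"):
    print(t,[(round(d["conf"],2),d["bbox"]) for d in cut_out("top",t)])
E
```

```text
time: 18.65
position: [0.4964, -0.121, 0.0397]
tool_rot: [0.996, -0.086, -0.001, -0.0]
ft_force: [-0.3, 0.8, -4.2]
grip_width: 0.075
grip_force: 0.0
time: 19.9
position: [0.4967, -0.121, 0.1994]
tool_rot: [0.996, -0.086, -0.0, -0.0]
ft_force: [0.8, -0.8, 0.4]
384
casting_a [(0.96, [155.6, 218.2, 197.5, 233.7]), (0.89, [317.3, 239.3, 336.4, 273.1]), (0.75, [181.7, 122.7, 197.3, 167.6]), (0.55, [248.1, 111.6, 268.0, 156.1])]
jar [(0.93, [109.6, 139.5, 148.0, 178.7])]
dish [(0.73, [350.6, 137.3, 384.8, 168.5])]
wrench [(0.62, [252.8, 113.2, 269.9, 158.1])]
```

View pics/w7.png

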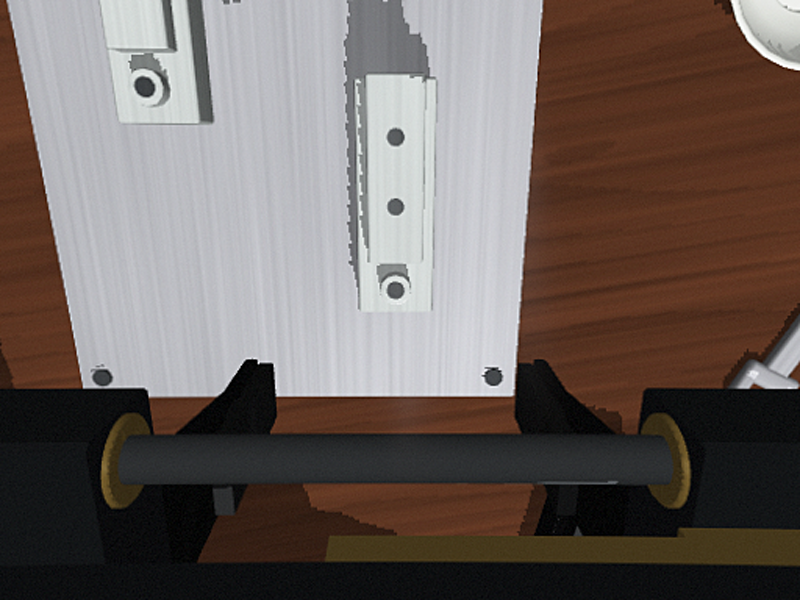

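The right casting is flat on the plate and well clear of the bar (boss at (396,290)). The left casting's boss is at (149,87). Last numeric check before handing in.

Run:
```python
from h import *
c=np.load("w7.npy",allow_pickle=True).item()
s=lambda l:(np.array(l)+.5)/1.5625-.5
th=-.172;x=np.array([np.cos(th),np.sin(th)])
b=p2w(c,s([(149.5,88),(396,291)]),.046);n=(b-[.6173,-.0768])@x+.113
print("nose x seated, drawn back",n)
if abs(n[0]-.105)<.004 and n[1]<.012: print(hand_in())
```

```text
nose x seated, drawn back [ 0.10481068 -0.00186244]
the job is handed in; nothing more can be done
None
```

The job is handed in: the left casting cleared the bar and rests flush against the end stop; the right one is over height, stopped against the bar at about 5 N, was held there for over half a second, and now stands about 47 mm clear in front of it.

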